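Set the length stop of a dowel-cutting jig and bring the dowel up to it

TASK

Set the dowel-cutting jig for its next cut: with the light touch of a fingertip roll the knurled wheel until the gap between saw slot and stop has closed to the gauge mark, the stop's pointer facing the tip of the gauge clip to within 2 mm, and take the finger off the wheel. Then with the fingers gently push the short dowel along its trough until its end butts against the stop, which must stay on its mark. Grip and lift nothing, move the stop by its wheel and not by pushing it, and leave the other things alone.

Things in the scene. Friction and masses are not known exactly. Their poses are not given: they have to be found in the camera images.
- wheel_center (a point): Centre of the knurled steel adjuster wheel: 40 mm across, 14 mm thick, upright in a dark steel bracket at the left end of the jig, its axle level and along the jig's y. The axle is 42 mm above the bench, the wheel's top 62 mm; the bracket's cheeks either side, 28 mm over their outsides, reach up to 51 mm. Axes turn with the wheel.
- wheel (a joint): Angle of the adjuster wheel, 0 to 9.33 rad, growing as its top rolls towards +x of the jig (away from the robot). It drives the stop's screw: each rad moves the stop 3 mm towards the saw slot. About 0.075 N m turns it (3.7 N along the rim); it stays where it is left, and only 25 N or more on the stop would force it back.
- stop: The stop: a plain steel block 42 x 36 x 33 mm on the screw, its top 55 mm above the bench, sliding along the jig's y. This origin is not in the block but at the point that meets the jig's origin when the stop is farthest out (gap 70 mm from saw slot to stop face); it travels up to 28 mm along -y.
- stop_tip (a point): Tip of the flat steel pointer that sticks out from the stop block's robot side over the steel rule, in line with the stop's face; 22 mm above the bench.
- mark_tip (a point): The gauge mark: tip of the small brass gauge clip that is clamped over the board's front edge (robot side), 22 mm above the bench, pointing at the rule from the other side. The stop is on the mark when the two tips face each other, that is when they have the same place along the jig's y. The clip is fixed.
- stop_face (a point): Centre of the stop's face, which looks along -y of the jig to the saw slot, at the height of the dowel's axis.
- jig: The jig, fixed: a wooden board 96 x 320 x 18 mm screwed to the bench. Origin: its underside's middle, on the bench. Along its middle the trough, an aluminium U channel 22 mm wide inside, floor 20 mm and rims 26 mm above the bench, runs from y = -152 to +32 mm; the saw slot is at y = 0, the wheel at y = +127 mm. x points away from the robot side, y to the wheel end, z up.
- saw_slot (a point): Point in the saw slot, on the trough's centre line at the height of the dowel's axis, 30 mm above the jig's origin. The slot is sawn between wooden guide posts that stand either side of the trough, their tops 62 mm above the bench, 36 mm clear between the two sides; they reach 15 mm along y either way.
- dowel_front (a point): Centre of the front end (stop side) of the short thick reddish-brown dowel, 20 mm across and 97 mm long, 0.05 kg, that lies loose in the trough, its axis 30 mm and its top 40 mm above the bench. Its y axis runs along the dowel.
- dowel_back (a point): Centre of the back end of the same dowel, 97 mm from the front one, on the side away from the stop: the end to push.
- long_dowel: Bystander: a longer, thinner dowel, 17 x 132 mm, lying on the bench behind the jig; origin at the underside's middle.
- pencil: Bystander: a pencil, 7 x 142 mm, lying on the bench in front of the jig; origin at the underside's middle.
- offcut: Bystander: a wood offcut 90 x 150 x 22 mm lying between the jig and the robot; origin at the underside's middle.
- masking_tape: Bystander: a roll of masking tape, 98 mm across, 25 mm high; origin at the underside's middle.
- sand_block: Bystander: a sanding block 58 x 105 x 34 mm; origin at the underside's middle.
- paint_cup: Bystander: a white paint cup, 69 mm across, 58 mm high; origin at the underside's middle.
- tub_white: Bystander: a white lidded tub, 72 mm across, 68 mm high; origin at the underside's middle.

How it is judged:
By the outcome, as a careful person would: the job done as asked, in the order asked, and still so for the second after the job is handed in, with the robot touching nothing.
It also fails if it takes over 64 s, if anything falls off the work surface, if the arm or the gripper's body presses on something with over 40 N, if the wrist force passes 120 N, or if a joint passes its speed limit or range.

ROBOT

A 6-joint arm with a two-finger parallel gripper is mounted at the origin on a cart in front of the work surface, level with it; the furniture and walls round the work are solid. World frame = base frame: x ahead of the robot, y to its left, z up, the work surface at z = 0. Lengths are in mm, angles in rad, forces in N, time in s.
With the tool pointing down it reaches from about 275 to 825 mm from the base axis. Payload 5.2 kg.
Tool frame: the origin (TCP) lies at the very end of the fingers, on their centre line; the grasp point (between the pads) lies 19 mm behind it; z points along the fingers, y is the line along which they close (so a half turn about z gives the same grasp; the last joint's range is limited). The gripper opens to 93 mm and grips with 3 to 60 N. Pads are 15 mm wide; open, the fingers measure 128 mm over their backs; the gripper's body (75 mm by 188 mm) begins 65 mm behind the grasp point.
Start: joints at [-1.538, 0.259, 1.535, -0, 1.348, -0.203], TCP at [128.513, -534.78, 218.653] pointing down, gripper open.
Joint ranges: [-3.14, 3.14], [-0.91, 2.08], [0.19, 2.58], [-1.22, 4.36], [0.22, 2.71], [-3.12, 3.12]. Speed limits (rad/s): [2.57, 2.57, 3.14, 3.14, 3.14, 3.14].

INTERFACE

Orientations are given as [roll, pitch, yaw] about the fixed x, y, z axes, in that order (R = Rz(yaw) Ry(pitch) Rx(roll)).
In Python, from bench import robot gives the robot as it stands. The module is installed in compiled form; this text tells all that it offers. Calls block until the motion is done:
- robot.move_ptp(position, orientation): joint-space move of the TCP to a pose.
- robot.move_linear(position, ori=None, speed=150, f_stop=None): straight line of the TCP; ori=None keeps the orientation; speed is the mean speed in mm/s. With f_stop (N) it stops when the force on the tool has changed by that much, and returns True; else False.
- robot.move_j(angles): joint-space move.
- robot.move_gripper(opening): opening from 0.0 (shut) to 1.0 (fully open); the grip force is fixed at half the most; returns when the fingers have stopped.
- robot.sleep(seconds).
- robot.inverse_kinematics(position, orientation): joint angles nearest the present ones, or None.
- robot.get_image(name): name is "side" or "top"; returns a dict with "img" (384x512x3 uint8, blue, green, red), "fovy" (degrees; the focal length in pixels is half the picture's height over the tangent of half this angle, whatever the lens; pixels are square), "cx", "cy" (the principal point, pixels), "eye" and "orientation" of the camera in the world. Camera axes: x right, y down, z forward; pixel columns grow to the right and rows downward; lengths in mm; the calibration is good to about 2 mm. A picture is of the moment at which its call begins. There is no depth.
A pose or a line that the arm cannot do raises robot.MotionError and nothing moves.
- robot.hand_in(): hands the job in; it is judged then, once.
Readings, each from a call of its own:
- robot.current_t(): time.
- robot.current_qpos(): joint angles.
- robot.current_joint_vel(): joint speeds.
- robot.current_joint_efforts(): joint torques, N m.
- robot.current_tcp_pos(): TCP position.
- robot.current_eef_rot(): TCP orientation.
- robot.current_contact_force(): force on the tool from outside, world axes, zero at the start.
- robot.current_ft_torque(): the same for the moment, N m.
- robot.current_gripper_width(): opening from 0.0 (shut) to 1.0 (fully open).
- robot.current_finger_force(): force on a finger pad.
Only numpy, scipy, OpenCV 4.12 (cv2) and the standard library are available. Lean on these libraries where they do the work, as an engineer would, in place of code of your own. Each camera call takes 0.05 s, during which the arm holds its last target. There are 200 camera calls.

## Working session

There is one attempt and no reset: what is moved stays moved. The work goes in short steps, each a Python script; the robot and the scene stay as the last script left them, time stands still between calls to the robot, and variables do not carry over. Pictures are saved under pics/ and viewed, at most 10 in all, crops included, and the job is handed in when it is done.

```bash
mkdir -p pics
cat > h.py <<'E'
import numpy as np, cv2
from scipy.spatial.transform import Rotation as R
from bench import robot
def cam(n):
    d=robot.get_image(n); d['img']=np.array(d['img']); d['f']=192/np.tan(np.radians(d['fovy'])/2)
    o=np.array(d['orientation'],float); d['R']=o if o.shape==(3,3) else R.from_euler('xyz',o).as_matrix()
    d['eye']=np.array(d['eye'],float); return d
def ray(d,u,v):
    return d['R']@np.array([(u-d['cx'])/d['f'],(v-d['cy'])/d['f'],1.])
def onz(d,u,v,z):
    r=ray(d,u,v); return d['eye']+r*(z-d['eye'][2])/r[2]
def proj(d,p):
    q=d['R'].T@(np.array(p,float)-d['eye']); return np.array([d['cx']+d['f']*q[0]/q[2],d['cy']+d['f']*q[1]/q[2]])
E
python3 - <<'E'
from h import *
for n in('top','side'):
    d=cam(n); print(n,d['fovy'],d['cx'],d['cy'],d['eye'],d['orientation'])
    cv2.imwrite(f'pics/{n}0.png',cv2.resize(d['img'],(800,600),interpolation=cv2.INTER_CUBIC)); cv2.imwrite(f'pics/raw_{n}0.png',d['img'])
print(robot.current_tcp_pos(),robot.current_eef_rot(),robot.current_t())
E
```

```text
top 54.66608020341417 250.6370616276352 190.9187759967145 [ 420.80393907 -265.18294802  906.9918578 ] [-3.00278814e+00  8.62989846e-04 -1.57514977e+00]
side 46.26142130535778 259.6701805771031 190.4846457387642 [-660.48227859 -229.29533894  587.89622542] [-1.98924898e+00  1.17507955e-04 -1.60011807e+00]
[ 128.43594683 -534.27619768  217.90829931] [-3.13996710e+00 -3.27676356e-04  2.35679146e-01] 0.1
```

View pics/top0.png

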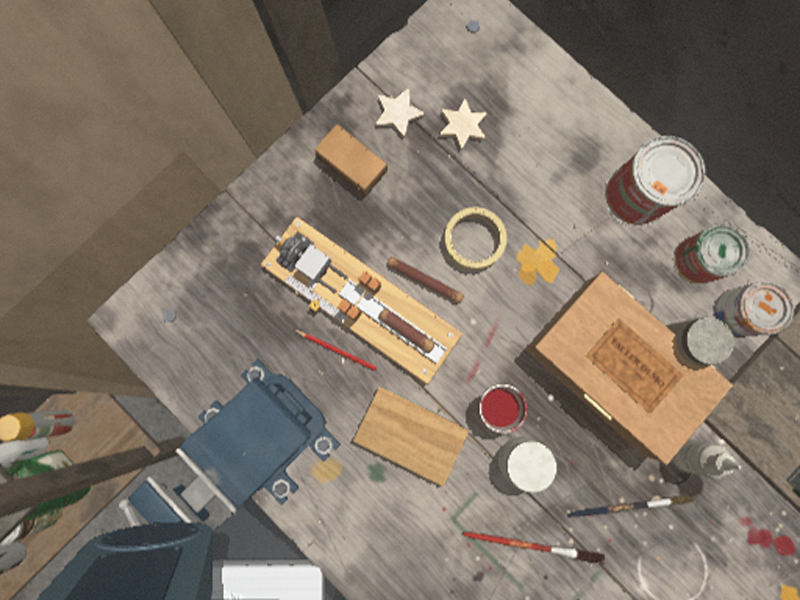

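View pics/side0.png

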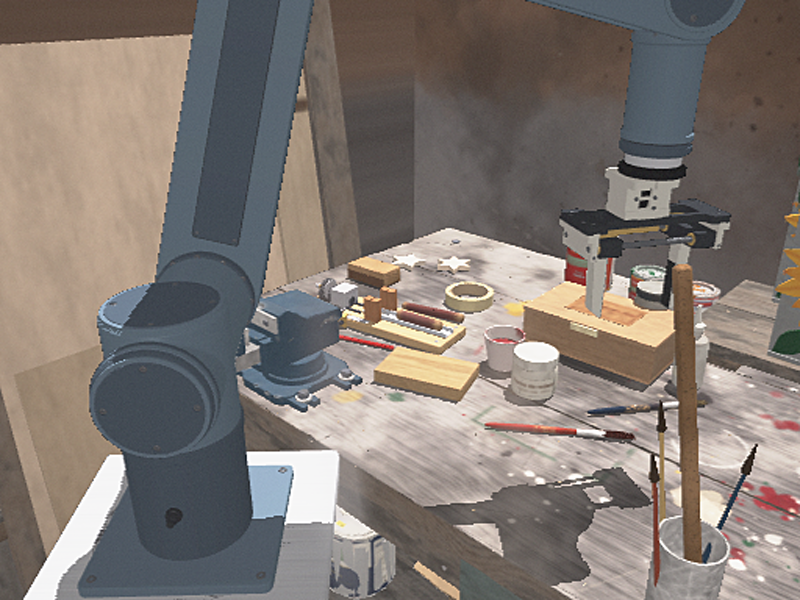

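The top view shows the jig running diagonally, from the wheel at about (293,247) to the far end at about (445,365) in the 800x600 picture. The clip is near (315,305) and the reddish dowel near (408,330). I'll take a closer crop of it.

Run:
```python
from h import *
a=cv2.imread('pics/raw_top0.png')
c=a[132:252,165:300]
cv2.imwrite('pics/c1.png',cv2.resize(c,None,fx=5,fy=5,interpolation=cv2.INTER_CUBIC))
```

```text
(no output)
```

View pics/c1.png

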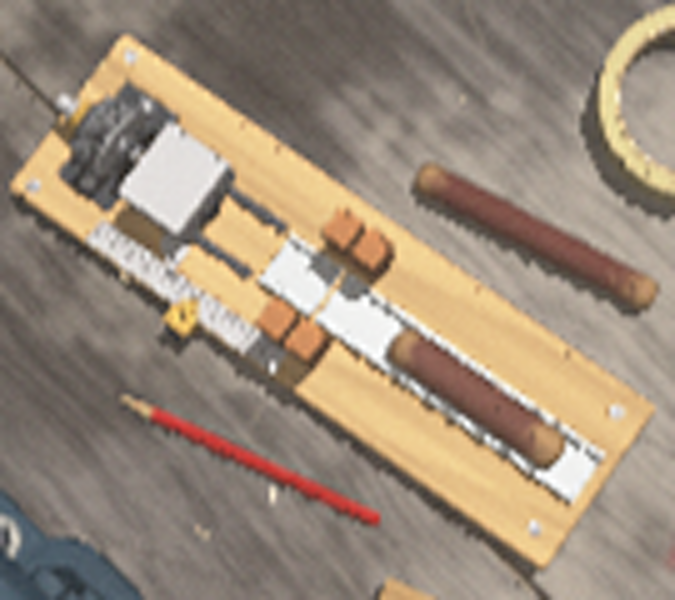

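Crop of the top view: the board corners are at about (125,35), (14,187), (545,565) and (652,410). The stop's top is centred at about (177,178), the pointer is near (180,255), the clip near (183,318), and the dowel runs from (395,350) to (550,447). Next I fit the jig frame and rectify the z=22 plane to compare the two tips.

```bash
cat >> h.py <<'E'
def fit(d,cor):
    P=np.array([onz(d,u,v,18)[:2] for u,v in cor])           # order: (+x,+y),(-x,+y),(-x,-y),(+x,-y)
    Q=np.array([[48,160],[-48,160],[-48,-160],[48,-160]],float)
    c=P.mean(0); H=(P-c).T@Q; a=np.arctan2(H[1,0]-H[0,1],H[0,0]+H[1,1])
    M=np.array([[np.cos(a),-np.sin(a)],[np.sin(a),np.cos(a)]])
    return c,a,np.linalg.norm(P-c-Q@M.T,axis=1)
def w(J,p):  # jig -> world
    x,y,a=J; return np.array([x+p[0]*np.cos(a)-p[1]*np.sin(a),y+p[0]*np.sin(a)+p[1]*np.cos(a),p[2]])
def ortho(d,J,z,x0,x1,y0,y1,s):  # image: columns jig y (decreasing to right), rows x decreasing downward
    C=[(x1,y1),(x0,y1),(x0,y0),(x1,y0)]
    src=np.float32([proj(d,w(J,(x,y,z))) for x,y in C])
    dst=np.float32([((y1-y)*s,(x1-x)*s) for x,y in C])
    return cv2.warpPerspective(d['img'],cv2.getPerspectiveTransform(src,dst),(int((y1-y0)*s),int((x1-x0)*s)),flags=cv2.INTER_CUBIC)
E
python3 - <<'E'
from h import *
d=cam('top')
cor=[((u+.5)/5-.5+165,(v+.5)/5-.5+132) for u,v in [(125,35),(14,187),(545,565),(652,410)]]
c,a,res=fit(d,cor); print(c,a,res)
J=(c[0],c[1],a); np.save('J.npy',J)
for n,p in dict(wheel=(0,127,62),slot=(0,0,30)).items(): print(n,w(J,p))
o=np.vstack([ortho(d,J,22,-62,-15,10,110,8)])
o2=ortho(d,J,40,-30,30,-160,0,5)
cv2.imwrite('pics/o1.png',np.vstack([o,np.zeros((6,800,3),np.uint8),o2[:200+10]]) if 0 else o)
for x0,y0 in [(395,350),(550,447)]:
    q=onz(d,(x0+.5)/5-.5+165,(y0+.5)/5-.5+132,30); b=w((0,0,-a),(*(q[:2]-c),0)); print('dowel',q,b)
print(ortho(d,J,22,-62,-15,10,110,8).shape)
E
```

```text
[ 545.44738325 -216.7947127 ] -0.624031782515618 [1.98494001 3.44465869 3.38211265 3.89395351]
wheel [ 619.65498314 -113.73049913   62.        ]
slot [ 545.44738325 -216.7947127    30.        ]
dowel [ 517.79252367 -248.13998068   30.        ] [ -4.12731692 -41.59666258   0.        ]
dowel [ 471.48192196 -321.12830246   30.        ] [   0.93821405 -127.88865146    0.        ]
(376, 800, 3)
```

View pics/o1.png

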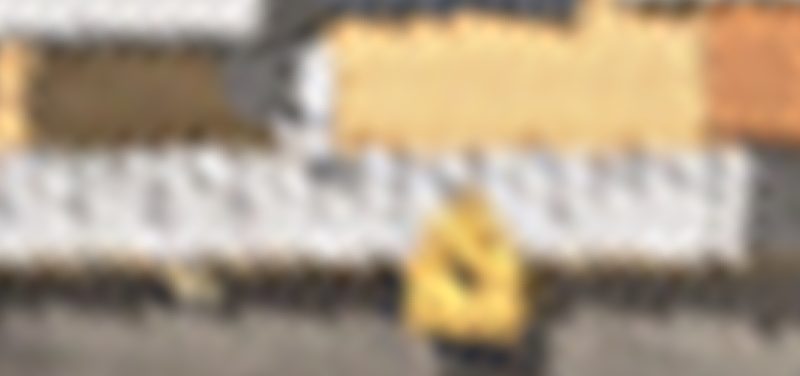

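The z=22 plane shows the clip tip at (468,190), so jig y is about 51.5. The light pointer ends near column 315–330, so y is about 69–70, leaving roughly 18 mm or 6 rad to go. I'll check the fit residuals and the stop's top edge, then move in and touch the wheel.

Run:
```python
from h import *
d=cam('top')
cor=[((u+.5)/5-.5+165,(v+.5)/5-.5+132) for u,v in [(125,35),(14,187),(545,565),(652,410)]]
P=np.array([onz(d,u,v,18)[:2] for u,v in cor])
print([np.linalg.norm(P[i]-P[(i+1)%4]).round(1) for i in range(4)], [np.linalg.norm(P[i]-P[i+2]).round(1) for i in (0,1)])
J=np.load('J.npy')
a=ortho(d,J,55,-40,40,40,140,7.9); b=ortho(d,J,40,-30,30,-160,-2,5)[:, :790]
b2=ortho(d,J,18,-60,60,-170,170,2.3)
cv2.imwrite('pics/o2.png',np.vstack([a[120:420],b2[:,:790]]) )
print(a.shape,b2.shape)
```

```text
[np.float64(92.5), np.float64(315.3), np.float64(90.0), np.float64(316.5)] [np.float64(329.9), np.float64(327.7)]Traceback (most recent call last):
  File "<stdin>", line 9, in <module>
    return _nx.concatenate(arrs, 0, dtype=dtype, casting=casting)
           ~~~~~~~~~~~~~~~^^^^^^^^^^^^^^^^^^^^^^^^^^^^^^^^^^^^^^^
ValueError: all the input array dimensions except for the concatenation axis must match exactly, but along dimension 1, the array at index 0 has size 790 and the array at index 1 has size 781
```

```bash
cat >> h.py <<'E'
J=tuple(np.load('J.npy')) if __import__('os').path.exists('J.npy') else None
ORI=[np.pi,0,J[2]+np.pi/2]
def pf(t): print(t,np.round(robot.current_tcp_pos(),1),'F',np.round(R.from_euler('z',-J[2]).apply(robot.current_contact_force()),1),'t',round(robot.current_t(),1))
E
python3 - <<'E'
from h import *
robot.move_gripper(0.0)
robot.move_ptp(w(J,(-10,127,130)),ORI); pf('above'); print(np.round(robot.current_qpos(),2),robot.current_gripper_width())
robot.move_linear(w(J,(-10,127,75)),speed=120); pf('near')
s=cam('side'); t=cam('top')
for d,n in((s,'side'),(t,'top')):
    u,v=proj(d,w(J,(0,127,60))).astype(int); print(n,u,v)
    c=d['img'][max(v-40,0):v+40,max(u-50,0):u+50]; c=cv2.resize(c,(400,320),interpolation=cv2.INTER_CUBIC); cv2.imwrite(f'pics/n_{n}.png',c)
cv2.imwrite('pics/n.png',np.hstack([cv2.imread('pics/n_side.png'),cv2.imread('pics/n_top.png')]))
hit=robot.move_linear(w(J,(-10,127,58)),speed=15,f_stop=6); pf(f'touch {hit}')
E
```

```text
above [ 611.5 -109.   130.2] F [ 0.5 -0.4  0.3] t 4.0
[-0.36  0.45  1.48 -0.    1.21  0.27] 0.00822014484942591
near [ 611.8 -108.3   75.3] F [-0.2  0.5  0.1] t 4.6
side 209 178
top 185 157
touch True [ 611.5 -107.9   61.3] F [-0.9 -0.5  5.3] t 5.5
```

View pics/n.png

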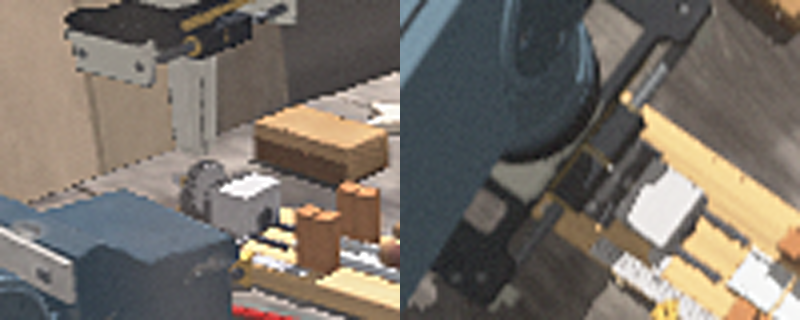

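The side crop has the closed fingers right above the wheel at about (195,150), and the touch at z=61 matches the wheel's top. The stop's white top stays visible in the top view at about (665,205). I'll make the first stroke and track the stop's top.

```bash
cat >> h.py <<'E'
def stopy(save=None):  # jig y of the stop's top: centroid, front edge (z=55 plane); image kept for checks
    d=cam('top'); s=8; o=ortho(d,J,55,-16,16,36,112,s).astype(int)
    m=(o.min(2)>150)&(o.max(2)-o.min(2)<45)
    col=m.mean(0)>.5; n,l,st,ce=cv2.connectedComponentsWithStats(m.astype(np.uint8))
    k=1+np.argmax(st[1:,4]); x0,wd=st[k,0],st[k,2]; 
    cc=np.where((l==k).mean(0)>.5)[0]
    if save: cv2.imwrite(save,d['img'])
    return round(112-ce[k][0]/s,2),round(112-(cc[-1]+1)/s,2),round(112-cc[0]/s,2)
E
python3 - <<'E'
from h import *
print(stopy())
z=robot.current_tcp_pos()[2]
for x in (-4,2,8,14):
    robot.move_linear(w(J,(x,127,z)),speed=25); pf(x)
print(stopy())
robot.move_linear(w(J,(14,127,75)),speed=120); robot.sleep(.2); print(stopy())
E
```

```text
(np.float64(84.4), np.float64(70.12), np.float64(98.5))
-4 [ 616.  -111.1   62.1] F [-3.3 -0.7  7.5] t 6.0
2 [ 621.1 -114.7   62.2] F [-3.3 -1.7  7.7] t 6.4
8 [ 625.9 -118.2   61.9] F [-3.2 -1.2  5.5] t 6.8
14 [ 631.2 -122.1   60.9] F [-0.1  0.9 -0.7] t 7.2
(np.float64(81.25), np.float64(67.25), np.float64(94.38))
(np.float64(81.9), np.float64(67.25), np.float64(95.25))
```

The stroke works: the stop moved about 2.9 mm at around 7.5 N. I'll repeat it.

```bash
cat >> h.py <<'E'
def stroke(x0,x1,up=70):
    robot.move_linear(w(J,(x0,127,up)),speed=150)
    hit=robot.move_linear(w(J,(x0,127,57)),speed=20,f_stop=6)
    z=robot.current_tcp_pos()[2]
    if not hit or z<59: print('no touch',z); robot.move_linear(w(J,(x0,127,up)),speed=150); return False
    robot.move_linear(w(J,(x1,127,z)),speed=30); pf('end')
    robot.move_linear(w(J,(x1,127,up)),speed=150); return True
E
python3 - <<'E'
from h import *
for k in range(4):
    stroke(-14,11); y=stopy(f'pics/s{k}.png'); print(y)
    if y[1]<57: break
E
```

```text
end [ 629.2 -120.5   60.7] F [-1.8 -0.   7.2] t 9.6
(np.float64(80.01), np.float64(63.38), np.float64(95.25))
end [ 629.2 -120.5   60.7] F [ 0.  -0.4  7.8] t 11.8
(np.float64(77.29), np.float64(59.5), np.float64(95.0))
end [ 629.1 -120.5   60.7] F [-0.7 -0.4  7.9] t 13.9
(np.float64(73.77), np.float64(55.62), np.float64(91.75))
```

Each stroke now gives about 3.9 mm. I'll look at the two tips in the rectified view.

Run:
```python
from h import *
robot.move_linear(w(J,(-14,127,75)),speed=150)
d=cam('top'); a=ortho(d,J,22,-62,-5,30,80,16)
np.save('tips.npy',a); cv2.imwrite('pics/t1.png',cv2.resize(a,None,fx=.65,fy=.65)); print(a.shape)
```

```text
(912, 800, 3)
```

View pics/t1.png

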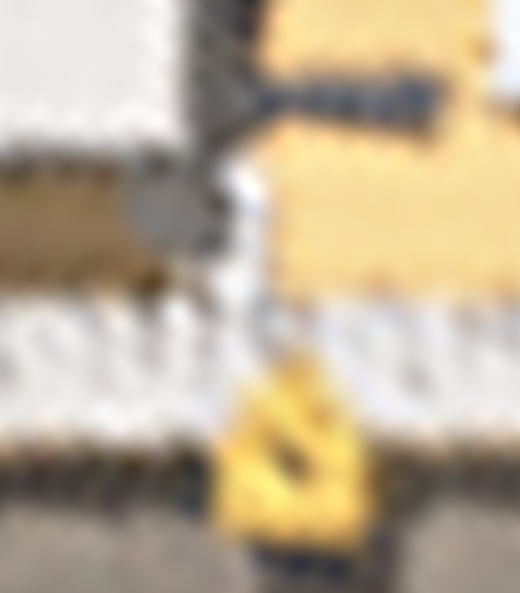

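In the rectified view (10.4 px/mm) the pointer's face-side edge and tip are at column ~268, so y is about 54.3. The brass clip's tip is at (297,350), so y is about 51.4. That leaves about 2.9 mm, or a stroke of about 18.5 mm.

Run:
```python
from h import *
b=stopy(); stroke(-10,8.5,75); robot.move_linear(w(J,(8.5,127,130)),speed=200); print(b,stopy())
d=cam('top'); a=ortho(d,J,22,-62,-5,30,80,16)
c=ortho(d,J,30,-25,25,-165,40,4)
a=cv2.resize(a,None,fx=.65,fy=.65)[:330]
im=np.zeros((330+c.shape[0],800,3),np.uint8); im[:330,:a.shape[1]]=a; im[330:,:]=c[:,:800]
cv2.imwrite('pics/t2.png',im); pf('')
```

```text
end [ 626.3 -118.5   61.7] F [-1.9 -0.5  5.3] t 16.4
(np.float64(73.79), np.float64(55.62), np.float64(91.75)) (np.float64(71.48), np.float64(52.75), np.float64(89.0))
 [ 625.6 -118.4  128.3] F [ 0.4 -0.4 -1. ] t 17.1
```

Run:
```python
import cv2; a=cv2.imread('pics/t2.png'); print(a.shape)
```

```text
(530, 800, 3)
```

View pics/t2.png

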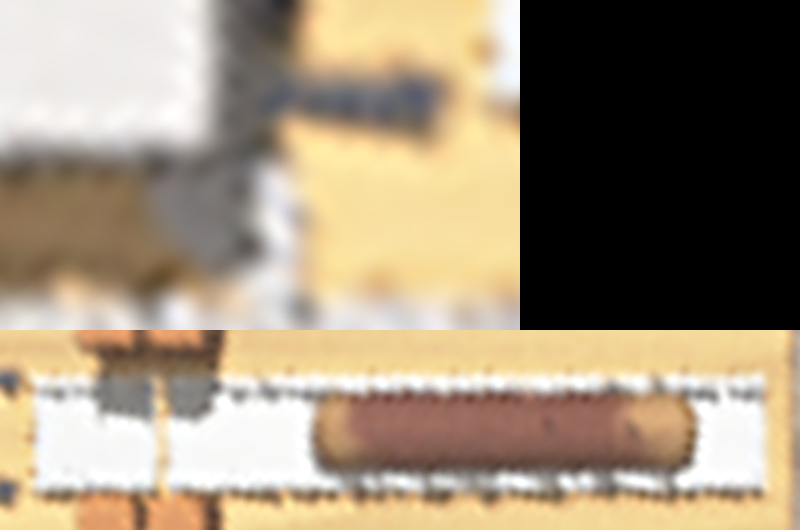

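The pointer edge is now at column ~298 and the clip tip is at 297, so the stop is on its mark. The dowel spans columns 312–695, which is jig y from about −38 to −134, centred in the trough. I'll push it from behind with the closed fingertips at z=29.

Run:
```python
from h import *
robot.move_linear(w(J,(0,-153,120)),speed=220)
robot.move_linear(w(J,(0,-153,45)),speed=120)
print(robot.move_linear(w(J,(0,-153,29)),speed=30,f_stop=5)); pf('down')
print(robot.move_linear(w(J,(0,-66,29)),speed=35,f_stop=5)); pf('mid')
robot.sleep(.3); print(stopy())
```

```text
False
down [ 456.  -341.    28.9] F [ 0.3  0.3 -0.3] t 20.0
False
mid [ 506.8 -270.4   29. ] F [0.1 0.5 0.8] t 22.6Traceback (most recent call last):
  File "<stdin>", line 6, in <module>
  File "h.py", line 37, in stopy
    return round(112-ce[k][0]/s,2),round(112-(cc[-1]+1)/s,2),round(112-cc[0]/s,2)
                                              ~~^^^^
IndexError: index -1 is out of bounds for axis 0 with size 0
```

Run:
```python
from h import *
hit=robot.move_linear(w(J,(0,-40,29)),speed=12,f_stop=3); pf(f'hit {hit}')
p=np.array(robot.current_tcp_pos()); print('jig',w((0,0,-J[2]),(p[0]-J[0],p[1]-J[1],p[2])))
```

```text
hit True [ 513.3 -261.    28.6] F [ 0.4 -1.3  1.5] t 24.1
jig [ -0.25369498 -54.59405988  28.64642425]
```

Run:
```python
from h import *
robot.move_linear(w(J,(0,-75,29)),speed=40)
robot.move_linear(w(J,(0,-75,120)),speed=150)
robot.move_linear(w(J,(-60,-190,180)),speed=200); robot.sleep(.2)
try: print(stopy())
except Exception as e: print(e)
d=cam('top'); cv2.imwrite('pics/raw_f.png',d['img'])
a=cv2.resize(ortho(d,J,22,-62,-5,30,80,16),None,fx=.65,fy=.65); c=ortho(d,J,30,-25,25,-125,75,4)
im=np.zeros((600,800,3),np.uint8); im[:400,:520]=a[100:500]; im[400:600]=c
cv2.imwrite('pics/f.png',im); pf('')
```

```text
(np.float64(71.04), np.float64(53.0), np.float64(88.88))
 [ 386.2 -335.3  179.5] F [ 0.1  0.1 -0.4] t 26.7
```

View pics/f.png

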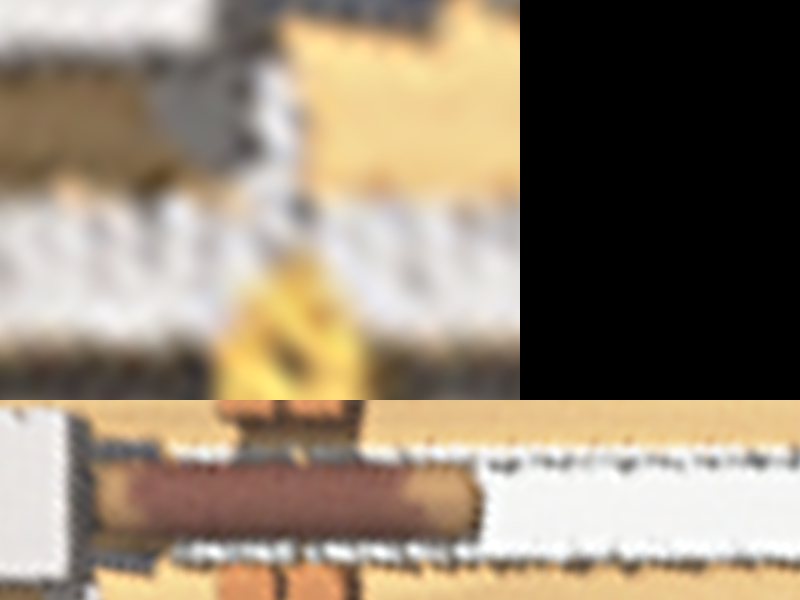

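The dowel spans columns 95–482 and appears to butt the stop's face. The pointer edge (~300) still faces the clip tip (~297). One gentle confirming push checks there is no hidden gap, and then I hand in.

Run:
```python
from h import *
robot.move_linear(w(J,(0,-75,120)),speed=200)
robot.move_linear(w(J,(0,-75,29)),speed=120)
robot.move_linear(w(J,(0,-60,29)),speed=30)
hit=robot.move_linear(w(J,(0,-44,29)),speed=8,f_stop=4); pf(f'hit {hit}')
p=np.array(robot.current_tcp_pos()); print('jig',w((0,0,-J[2]),(p[0]-J[0],p[1]-J[1],p[2])))
robot.move_linear(w(J,(0,-75,29)),speed=40)
robot.move_linear(w(J,(0,-75,120)),speed=150)
robot.move_linear(w(J,(-60,-190,180)),speed=200); robot.sleep(.3)
print(stopy(),robot.current_t())
```

```text
hit True [ 513.3 -260.9   28.6] F [ 0.9 -0.6  0.4] t 30.1
jig [ -0.26356662 -54.5960726   28.61836689]
(np.float64(71.07), np.float64(53.0), np.float64(88.88)) 32.7167
```

It stopped at the same place (−54.6 mm), so the dowel is butted, and the stop hasn't moved.

```bash
python3 -c "
from bench import robot
print(robot.hand_in())"
```

```text
the job is handed in; nothing more can be done
None
```

The job is handed in at about 33 s: by the camera the stop's pointer faces the clip tip to within about 0.5 mm, the dowel butts against the stop, and the robot is touching nothing.

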